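# Tip the wet printing blocks out of the divided tray

## Robot

A 6-joint arm with a two-finger parallel gripper is mounted at the origin on the work surface. World frame = base frame: x ahead of the robot, y to its left, z up, the work surface at z = 0. Lengths are in m, angles in rad, forces in N, time in s.
With the tool pointing down it reaches from about 0.35 to 0.775 m from the base axis. Payload 7.3 kg.
Tool frame: the origin (TCP) lies on the mounting face of the last link; the fingertips stand 178 mm ahead of it and the grasp point (between the pads) lies 159 mm ahead of it (robot.grip_depth is the distance from the TCP to the grasp point, in m); z points along the fingers, y is the line along which they close (so a half turn about z gives the same grasp; the last joint's range is limited). The gripper opens to 92 mm and grips with 3 to 60 N. Pads are 19 mm wide; open, the fingers measure 130 mm over their backs; the gripper's body (75 mm by 190 mm) begins 47 mm behind the grasp point.
Start: joints at [-1.257, 0.342, 1.524, -0, 1.275, -0.146], TCP at [0.233, -0.47, 0.405] pointing down, gripper open.
Joint ranges: [-2.53, 2.53], [-0.77, 2.02], [0.04, 2.7], [-1, 4.14], [0.28, 2.66], [-3.11, 3.11]. Speed limits (rad/s): [2.57, 2.57, 3.14, 3.14, 3.14, 3.14].

## Interface

Orientations are given as [roll, pitch, yaw] about the fixed x, y, z axes, in that order (R = Rz(yaw) Ry(pitch) Rx(roll)).
In Python, from cell import observe, cams, robot, models gives the robot as it stands.
- The arm moves only by the shell command python3 -m jog 'ROWS' [FORCE]. ROWS is JSON, a list of rows, each a list of 3 entries, a list of its own where there are three numbers: the shift along the tool's x, y, z each as a share of 0.4 m, from -1 to 1, then the turn about the tool's z as a share of pi rad, from -1 to 1, then the closure, from 0 (fully open) to 1 (shut). In form: [[[x, y, z], turn, jaw], ...]. A call has 1 to 12 rows; each row is the pose to reach, as a shift and turn from the pose commanded when the call began, along the tool's axes at that moment, turning the shorter way round; what a row does not reach only later rows make up. A row lasts 1/8 s, in which the tool goes at most 62.5 mm and 10.7 degrees, less where a joint would pass 70% of its speed; a pose out of reach is approached as far as the arm can. A call with a number of a shift or a turn outside -1 to 1 is refused whole. A call with a gripper value outside its range is refused whole. The fingers move at their own pace and stop on an object; FORCE is the grip in N (left out, the last holds). Time passes only in rows, so rows that repeat a pose let the fingers close. It gives the time, the measured TCP pose, the force, the opening and the grip force at its end, in the units of the state.
- observe(): the state, without advancing time (a new reading comes with each control period).
- cams.read_camera(name): name is "scene" or "top" or "wrist"; returns the picture (384x512x3 uint8, red, green, blue); there is no depth.
- cams.camera_model(name): a dict with "camera_matrix" (3x3 intrinsics, pixels), "k1" (the pictures are not rectified: a ray, as slopes to the right and down, at radius r is drawn at 1 + k1 r^2 times it, then the intrinsics apply), "pose" (4x4, takes a point from camera to world coordinates). Camera axes: x right, y down, z forward; pixel columns grow to the right and rows downward; lengths in m; the calibration is good to about 2 mm. A picture is of the moment at which its call begins: read the wrist's pose just before it. camera_model takes no time and is no camera call; for the wrist camera it gives the pose at the moment of the call.
- robot.hand_in(): hands the job in; it is judged then, once.
Trained networks look in the newest picture that a camera, given by its name, has taken for a name from the list of things; names that differ only in an ending like _2 or _b are one class to them, and where a whole thing is asked for, a point or a joint stands for the part that bears it (a point fixed in the world has none). Each returns a list of dicts, best first, with "confidence" (0 to 1); they miss things now and then, are a little off and sometimes report something else, mostly with a low value. They report only what shows in the picture. A call takes as long as a camera call. They do not tell look-alikes from the thing itself.
- models.find_in(target, camera): "position" ([x, y, z] in m, in world coordinates, good to about 4 mm: the middle of the surface that is visible of it).
- models.pinpoint(target, camera): "position" ([x, y, z] in m, in world coordinates, good to about 4 mm: a listed point, or the origin of a listed thing).
The state is a dict: "time": time; "qpos": joint angles; "qvel": joint speeds; "joint_efforts": joint torques, N m; "tool_pos": TCP position; "tool_rot": TCP orientation; "contact_force": force on the tool from outside, world axes, zero at the start; "torque": the same for the moment, N m; "opening": finger opening in m; "grip_force": force on a finger pad.
Only numpy, scipy, OpenCV 4.12 (cv2) and the standard library are available. Lean on these libraries where they do the work, as an engineer would, in place of code of your own. Each camera call takes 0.05 s, during which the arm holds its last target. There are 200 camera calls.

## Task

With the gripper, tip the eight-sided divided tray onto one corner (pressing down on the bar over that corner's gap does it) so that the two oblong printing blocks slide out of their bay and come to lie on the white board, clear of the tray. The blocks are freshly varnished, so do not touch them with the gripper, and the pot, the dowel and the hoop must stay in the tray. Then let the tray back gently onto its foot so that it stands level, never leaning hard on it, and leave everything else on the table alone.

Things in the scene. Friction and masses are not known exactly. Their poses are not given: they have to be found in the camera images.
- board: Flat white painted panel lying on the table, fixed, 460 x 620 x 12 mm. Origin: centre of its underside; z up, x along the 460 mm side. Its top is 12 mm above the table; the tray stands on it.
- tray: Loose black eight-sided tray, about 0.6 kg (mass and friction vary), 240 mm across flats, each side 99 mm, walls 5 mm thick, on a smaller eight-sided rubber foot 116 mm across flats, 38 mm high. Origin: centre of the foot's underside, z up. Two crossing dividers along the tray's own x and y axes make four bays, one at each diagonal (45, 135, 225, 315 degrees in the tray frame).
- tray_floor (a point): Centre of the tray floor's upper face, 43 mm above the tray's origin. Walls and dividers rise about 40 mm from it; the floor, 5 mm thick, overhangs the foot by 62 mm all round. The four sides facing the tray's x and y are closed; each diagonal side has a floor-level gap 77 mm wide between two uprights 70 mm high. The floor is slick: its load slides at about 0.22 to 0.33 rad.
- gap0 (a point): Middle of the gap at 45 degrees (tray x+, y+), on the floor's upper face, 114 mm from the tray's axis. Straight above it a round steel press bar, 12 mm thick, bridges the gap from upright to upright. Each bar is clamped at its own height, which differs and is not reported: its top lies 46 to 70 mm above this point (89 to 113 mm above the tray's origin). Feel for it.
- gap1 (a point): The same for the gap at 135 degrees (tray x-, y+). About any bar: pressed down (7 to 12 N to start) it tips the tray about that edge of the foot, 58 mm from the axis; the bar swings outward by 35 to 50 mm and down by about 40 to 45 mm until the rim meets the board at about 0.55 rad, a hard stop to be felt.
- gap2 (a point): The same for the gap at 225 degrees (tray x-, y-). About the whole tray: let go while tipped, it falls back on its foot by its own weight, so keep the finger on the bar and ease it back; it can creep a little on the board.
- gap3 (a point): The same for the gap at 315 degrees (tray x+, y-).
- block_a: Loose oblong wooden printing block, 60 x 24 x 20 mm, about 35 g, lying side by side with block_b in one bay of the tray. Origin: centre of its underside, x along its length.
- block_b: The second oblong wooden printing block, the same as block_a, in the same bay.
- pot: Low round lidded pot, 58 mm across the lid, 30 mm high, alone in another bay of the tray; stays there. Origin: centre of its underside.
- dowel: Short round wooden dowel lying on its side, 60 mm long, 28 mm across, alone in another bay; it can roll; stays in the tray. Origin: on its underside as built, x along its length.
- hoop: Flat wooden ring, 56 mm across, 18 mm high, alone in another bay; stays there. Origin: centre of its underside.
- brush: Bystander: paint brush 190 mm long, lying on the board's near left corner.
- water_cup: Bystander: clear cup, 72 mm across, 85 mm high, on the board's far right.
- paint_jar: Bystander: jar, 64 mm across, 90 mm high, on the board's far left.
- eraser: Bystander: grey oblong eraser 70 x 30 x 16 mm on the board's near right corner.
- bottle: Bystander: bottle, 64 mm across, 170 mm high, on the table left of the board.
- spatula: Bystander: spatula 200 mm long on the table right of the board.
- bowl: Bystander: white bowl, 120 mm across, 45 mm high, on the table right of the board.
Mind the look-alikes: they are no part of the job. Leave any blue or pink look-alike of the block_a alone.

How it is judged:
On the way, in this order (a step that is already met when the one before it is completed fails the run):
1. the tray is tipped on a corner (more than 0.15 rad) under the press of the gripper (angle between tray's own z axis and vertical above 0.15 rad and contact force between the fingers and tray above 0.5 N), for 0.05 s.
2. both blocks are out of the tray, down on the board (horizontal distance between each of block_a, block_b and tray above 0.125 m and height (world z) of each of block_a, block_b below 0.045 m), for 0.1 s.
At the end, for the whole second after the job is handed in: Both blocks lie still on the board (low, within its edges), more than 125 mm from the tray's axis and not touching the tray; pot, dowel and hoop are inside the tray (within 115 mm of its axis); the tray stands level on its foot (within 0.05 rad), at rest (all of step 2 and contact force between each of block_a, block_b and tray below 0.05 N and height (world z) of each of block_a, block_b above 0.01 m and linear speed of each of block_a, block_b, tray below 0.02 m/s and x of block_a in the frame of board between -0.23 and 0.23 m and y of block_a in the frame of board between -0.31 and 0.31 m and x of block_b in the frame of board between -0.23 and 0.23 m and y of block_b in the frame of board between -0.31 and 0.31 m and horizontal distance between each of pot, dowel, hoop and tray below 0.115 m and height (world z) of each of pot, dowel, hoop above 0.045 m and angle between tray's own z axis and vertical below 0.05 rad and height (world z) of tray below 0.02 m).
It fails at once if a block is touched by the gripper or arm (contact force between any of the fingers, the arm and block_a above 0.3 N or contact force between any of the fingers, the arm and block_b above 0.3 N).
It fails at once if the tray is pressed harder than 45 N (contact force between the fingers and tray above 45 N).
It fails at once if the tray is flung or dropped back (turning faster than 2 rad/s) (angular speed of tray above 2 rad/s).
It fails at once if the pot, the dowel or the hoop leaves the tray (horizontal distance between any of pot, dowel, hoop and tray above 0.135 m).
It fails at once if a bystander is moved by more than 30 mm (distance of any of brush, water_cup, paint_jar, eraser, bottle, spatula, bowl from where it was at the start of the episode above 0.03 m).
It also fails if it takes over 46 s, if anything falls off the work surface, if the arm or the gripper's body presses on something with over 40 N, if the wrist force passes 120 N, or if a joint passes its speed limit or range.

## Working session

There is one attempt and no reset: what is moved stays moved. The work goes in short steps, Python scripts to look and compute and a shell command to move; the robot and the scene stay as the last step left them, time stands still between calls to the robot, and variables do not carry over. Pictures are saved under pics/ and viewed, at most 10 in all, crops included, and the job is handed in when it is done.

```bash
mkdir -p pics; cat > h.py <<'E'
import numpy as np, cv2
from cell import observe, cams, robot, models
def snap(c,name):
    im=cams.read_camera(c); cv2.imwrite('pics/'+name,im[:,:,::-1]); return im
def px(c,p):
    m=cams.camera_model(c);T=np.linalg.inv(np.array(m["pose"]));q=T[:3,:3]@np.array(p)+T[:3,3]
    s=q[:2]/q[2];s=s*(1+m["k1"]*(s@s));K=np.array(m["camera_matrix"]);return (K[:2,:2]@s+K[:2,2]).round(0)
E
python3 - <<'E'
from h import *
a=snap('top','top.png');b=snap('scene','scene.png')
for c in ('top','scene'):
  for t in ['board','tray','tray_floor','gap0','gap1','gap2','gap3','block_a','pot','dowel','hoop','water_cup','paint_jar','bottle','eraser','brush']:
    for r in models.pinpoint(t,c)[:4]:
        if r['confidence']>.3: print(c,t,np.round(r['position'],3),round(r['confidence'],2),px(c,r['position']))
s=observe();print(s['time'],s['tool_pos'],s['tool_rot'],s['contact_force'])
E
```

```text
top board [0.616 0.03  0.056] 0.43 [250. 188.]
top board [0.565 0.107 0.056] 0.35 [228. 202.]
top tray [0.541 0.043 0.007] 0.94 [247. 210.]
top tray_floor [0.54  0.041 0.055] 0.82 [247. 209.]
top gap0 [ 0.504 -0.07   0.057] 0.85 [279. 219.]
top gap0 [0.434 0.074 0.056] 0.84 [237. 240.]
top gap0 [0.577 0.156 0.052] 0.73 [214. 199.]
top gap0 [0.649 0.007 0.054] 0.55 [257. 178.]
top gap1 [ 0.504 -0.07   0.057] 0.85 [279. 219.]
top gap1 [0.434 0.074 0.056] 0.84 [237. 240.]
top gap1 [0.577 0.156 0.052] 0.73 [214. 199.]
top gap1 [0.649 0.007 0.054] 0.55 [257. 178.]
top gap2 [ 0.504 -0.07   0.057] 0.85 [279. 219.]
top gap2 [0.434 0.074 0.056] 0.84 [237. 240.]
top gap2 [0.577 0.156 0.052] 0.73 [214. 199.]
top gap2 [0.649 0.007 0.054] 0.55 [257. 178.]
top gap3 [ 0.504 -0.07   0.057] 0.85 [279. 219.]
top gap3 [0.434 0.074 0.056] 0.84 [237. 240.]
top gap3 [0.577 0.156 0.052] 0.73 [214. 199.]
top gap3 [0.649 0.007 0.054] 0.55 [257. 178.]
top block_a [0.614 0.03  0.054] 0.71 [250. 188.]
top block_a [0.6   0.004 0.056] 0.64 [258. 192.]
top block_a [ 0.693 -0.321 -0.001] 0.47 [346. 169.]
top block_
[... 1909 characters left out ...]
 180.]
scene hoop [ 0.546  0.05  -0.003] 0.58 [271. 201.]
scene hoop [0.36  0.287 0.013] 0.52 [347. 191.]
scene hoop [0.556 0.108 0.054] 0.46 [284. 194.]
scene water_cup [ 0.674 -0.201  0.011] 0.77 [196. 197.]
scene paint_jar [0.665 0.311 0.016] 0.98 [325. 236.]
scene paint_jar [ 0.529 -0.027  0.054] 0.42 [255. 181.]
scene bottle [0.438 0.547 0.   ] 0.75 [410. 224.]
scene bottle [0.558 0.105 0.056] 0.56 [283. 194.]
scene eraser [ 0.38  -0.201  0.013] 0.65 [236. 163.]
scene eraser [ 0.59  -0.536  0.003] 0.63 [144. 168.]
scene brush [0.36  0.283 0.016] 0.91 [346. 190.]
1.7 [ 0.23301752 -0.47046073  0.40473245] [3.14150165e+00 2.56046850e-05 4.59830652e-01] [ 0.69600975 -0.49298888 -0.14980951]
```

View pics/top.png

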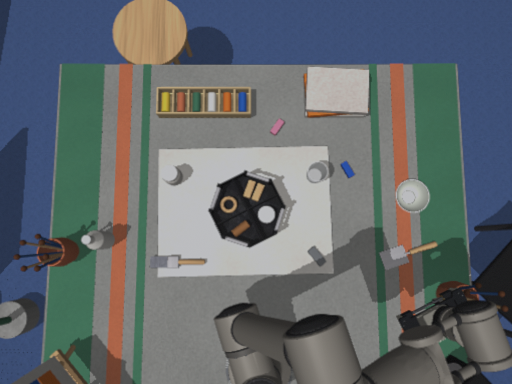

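View pics/scene.png

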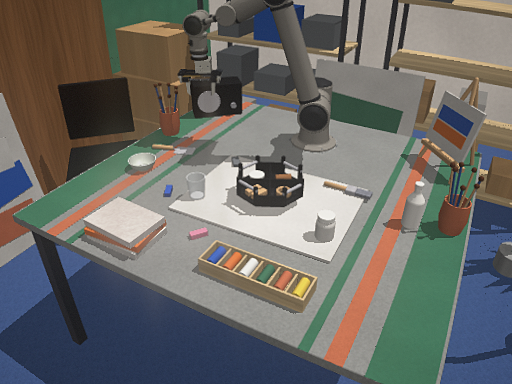

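The top view shows the tray at about (247,210) and the board. In the scene view, the tray is at about (270,185).

Things that could be taken for the blocks:
- two tan blocks in the tray bay, at about (250,188) and (258,192)
- pink oblong at (277,127)
- blue oblong at (347,169)
- grey eraser at (316,255)

By the description, the tan pair is the one I want. Its gap is at about (0.648, 0.006). I'll check it in a close crop.

```bash
python3 - <<'E'
import cv2
a=cv2.imread('pics/top.png')[160:260,190:310];b=cv2.imread('pics/scene.png')[140:240,190:310]
cv2.imwrite('pics/crop.png',cv2.resize(cv2.vconcat([a,b]),None,fx=3,fy=3,interpolation=cv2.INTER_CUBIC)[:600])
E
```

```text
(no output)
```

View pics/crop.png

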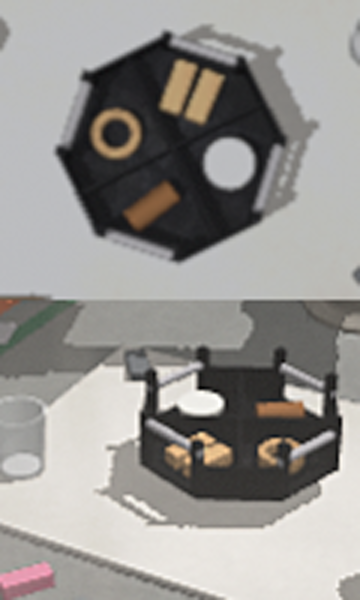

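The crop shows two tan blocks at crop (178,87) and (205,95), lying radially behind the far bar at (203,47). The pot, hoop and dowel are each in another bay, so the choice is confirmed. I'm moving to a point above that bar.

```bash
python3 -m jog '[[[0.75,-0.3,0],0.25,1],[[0.75,-0.3,0],0.25,1],[[0.75,-0.3,0],0.25,1],[[0.75,-0.3,0],0.25,1],[[0.75,-0.3,0],0.25,1],[[0.75,-0.3,0],0.25,1],[[0.75,-0.3,0],0.25,1]]' 20
python3 - <<'E'
from h import *
s=observe();yaw=s['tool_rot'][2];d=np.array([.648,.006])-s['tool_pos'][:2]
print(s['time'],s['tool_rot'],s['opening'],'share xy',[d@[np.cos(yaw),np.sin(yaw)]/.4,d@[np.sin(yaw),-np.cos(yaw)]/.4],s['contact_force'])
E
```

```text
time: 2.58
tool_pos: [0.4498, -0.2279, 0.4047]
tool_rot: [-3.141, -0.0, -0.321]
contact_force: [-0.1, -0.5, -0.1]
opening: 0.0261
grip_force: 0.0
2.575 [-3.14140400e+00 -2.75384224e-04 -3.21494304e-01] 0.02612909303506919 share xy [np.float64(0.285335903031995), np.float64(-0.7114517920105351)] [-0.14103656 -0.48383009 -0.07820426]
```

```bash
python3 -m jog '[[[0.285,-0.71,0],0,1],[[0.285,-0.71,0],0,1],[[0.285,-0.71,0],0,1],[[0.285,-0.71,0],0,1],[[0.285,-0.71,0],0,1],[[0.285,-0.71,0],0,1],[[0.285,-0.71,0.19],0,1],[[0.285,-0.71,0.19],0,1],[[0.285,-0.71,0.19],0,1]]'
python3 - <<'E'
from h import *
im=snap('wrist','w1.png')
for t in ['gap0','tray','tray_floor']:
  for r in models.pinpoint(t,'wrist')[:3]: print(t,np.round(r['position'],3),round(r['confidence'],2))
s=observe();print(s['time'],s['tool_pos'],s['tool_rot'],s['contact_force'],px('wrist',s['tool_pos']+np.array([0,0,-.178])))
E
```

```text
time: 3.7
tool_pos: [0.6473, 0.0015, 0.3287]
tool_rot: [3.141, 0.001, -0.327]
contact_force: [-0.2, 0.7, 0.8]
opening: 0.0007
grip_force: 0.0
gap0 [0.651 0.004 0.053] 0.83
gap0 [0.576 0.148 0.054] 0.58
tray_floor [0.54  0.04  0.053] 0.78
3.9 [0.64782627 0.00235121 0.33113893] [-3.14087988 -0.00387564 -0.32605761] [ 0.06346703 -0.57959244  0.97284875] [255. 245.]
```

View pics/w1.png

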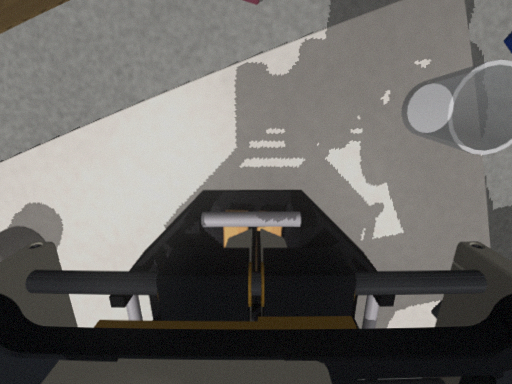

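The wrist view shows the bar from (203,218) to (300,220), with the fingertip at about (255,245). I'll intersect the bar's ray with its possible heights.

```bash
python3 - <<'E'
from h import *
m=cams.camera_model('wrist');K=np.array(m['camera_matrix']);T=np.array(m['pose']);k=m['k1']
s=observe();yaw=s['tool_rot'][2];tp=np.array(s['tool_pos'][:2])
ex=np.array([np.cos(yaw),np.sin(yaw)]);ey=np.array([np.sin(yaw),-np.cos(yaw)])
for uv in [(252,219),(203,219),(300,220)]:
  d=(np.array(uv)-K[:2,2])/K[[0,1],[0,1]];q=d.copy()
  for _ in range(9): q=d/(1+k*(q@q))
  v=T[:3,:3]@[*q,1]
  for z in (.095,.107,.119):
    p=T[:3,3]+v*(z-T[2,3])/v[2]; e=p[:2]-tp; print(uv,z,p.round(4),'tool xy mm',(e@ex*1e3).round(1),(e@ey*1e3).round(1))
print(T.round(3),s['tool_pos'])
E
```

```text
(252, 219) 0.095 [0.6434 0.0069 0.095 ] tool xy mm -5.7 -2.9
(252, 219) 0.107 [0.648  0.0051 0.107 ] tool xy mm -0.7 -2.6
(252, 219) 0.119 [0.6527 0.0033 0.119 ] tool xy mm 4.3 -2.4
(203, 219) 0.095 [0.657  0.0473 0.095 ] tool xy mm -5.7 -45.6
(203, 219) 0.107 [0.6609 0.0433 0.107 ] tool xy mm -0.7 -43.0
(203, 219) 0.119 [0.6649 0.0392 0.119 ] tool xy mm 4.3 -40.4
(300, 220) 0.095 [ 0.629  -0.0324  0.095 ] tool xy mm -6.7 39.0
(300, 220) 0.107 [ 0.6345 -0.032   0.107 ] tool xy mm -1.6 36.8
(300, 220) 0.119 [ 0.64   -0.0317  0.119 ] tool xy mm 3.5 34.7
[[-0.321 -0.902 -0.289  0.727]
 [-0.947  0.305  0.099 -0.025]
 [-0.002  0.305 -0.952  0.311]
 [ 0.     0.     0.     1.   ]] [0.64782627 0.00235121 0.33113893]
```

```bash
python3 -m jog '[[[0.002,-0.007,0.02],0,1],[[0.002,-0.007,0.04],0,1],[[0.002,-0.007,0.06],0,1],[[0.002,-0.007,0.06],0,1]]'
python3 -m jog '[[[0,0,0.006],0,1],[[0,0,0.012],0,1],[[0,0,0.012],0,1]]'
```

```text
time: 4.4
tool_pos: [0.6489, 0.0053, 0.3035]
tool_rot: [3.141, 0.002, -0.326]
contact_force: [-0.5, 1.0, 0.2]
opening: 0.0003
grip_force: 0.0
time: 4.78
tool_pos: [0.6491, 0.0052, 0.2998]
tool_rot: [3.141, 0.0, -0.326]
contact_force: [-0.3, -0.0, -1.0]
opening: 0.0006
grip_force: 0.0
```

```bash
python3 -m jog '[[[0,0,0.01],0,1],[[0,0,0.01],0,1]]'
python3 -m jog '[[[0,0,0.01],0,1],[[0,0,0.01],0,1]]'
```

```text
time: 5.03
tool_pos: [0.6492, 0.0052, 0.2959]
tool_rot: [3.142, -0.0, -0.326]
contact_force: [-0.6, 1.1, -0.5]
opening: 0.0004
grip_force: 0.0
time: 5.28
tool_pos: [0.65, 0.0049, 0.2943]
tool_rot: [-3.141, -0.006, -0.326]
contact_force: [0.2, -0.7, 9.5]
opening: 0.0007
grip_force: 5.1
```

```bash
python3 -m jog '[[[0,0,0.01],0,1],[[0,0,0.01],0,1]]'
```

```text
time: 5.52
tool_pos: [0.6511, 0.0044, 0.2925]
tool_rot: [-3.14, -0.013, -0.326]
contact_force: [3.6, -2.5, 16.2]
opening: 0.0006
grip_force: 8.0
```

```bash
python3 -m jog '[[[0.012,0,0.002],0,1],[[0.024,0,0.006],0,1],[[0.03,0,0.01],0,1],[[0.036,0,0.015],0,1],[[0.041,0,0.02],0,1],[[0.046,0,0.024],0,1],[[0.046,0,0.024],0,1]]'
python3 - <<'E'
from h import *
for c in ('scene','top'):
  im=snap(c,'t1%s.png'%c)
  for t in ['gap0','tray','block_a']:
    for r in models.pinpoint(t,c)[:4]: print(c,t,np.round(r['position'],3),round(r['confidence'],2))
a=cv2.imread('pics/t1scene.png')[130:230,200:350]
cv2.imwrite('pics/t1.png',cv2.resize(a,None,fx=5,fy=5,interpolation=cv2.INTER_CUBIC))
E
```

```text
time: 6.4
tool_pos: [0.6678, -0.0011, 0.2809]
tool_rot: [-3.141, -0.007, -0.326]
contact_force: [1.8, -1.6, 8.9]
opening: 0.0004
grip_force: 4.6
scene gap0 [0.587 0.144 0.066] 0.86
scene gap0 [ 0.512 -0.07   0.065] 0.85
scene gap0 [0.448 0.075 0.09 ] 0.76
scene gap0 [0.657 0.001 0.041] 0.7
scene tray [0.542 0.037 0.024] 0.67
scene tray [ 0.672 -0.2    0.014] 0.45
scene block_a [ 0.691 -0.325  0.001] 0.64
scene block_a [ 0.853 -0.067 -0.   ] 0.63
scene block_a [0.607 0.002 0.052] 0.46
scene block_a [0.622 0.025 0.049] 0.44
top gap0 [0.657 0.007 0.04 ] 0.81
top gap0 [0.448 0.073 0.09 ] 0.65
top gap0 [0.588 0.15  0.064] 0.6
top gap0 [ 0.516 -0.072  0.069] 0.6
top tray [ 0.676 -0.202  0.01 ] 0.36
top block_a [ 0.696 -0.322  0.   ] 0.54
top block_a [ 0.853 -0.066  0.001] 0.5
top block_a [0.623 0.028 0.049] 0.43
top block_a [ 0.609 -0.002  0.054] 0.39
```

View pics/t1.png

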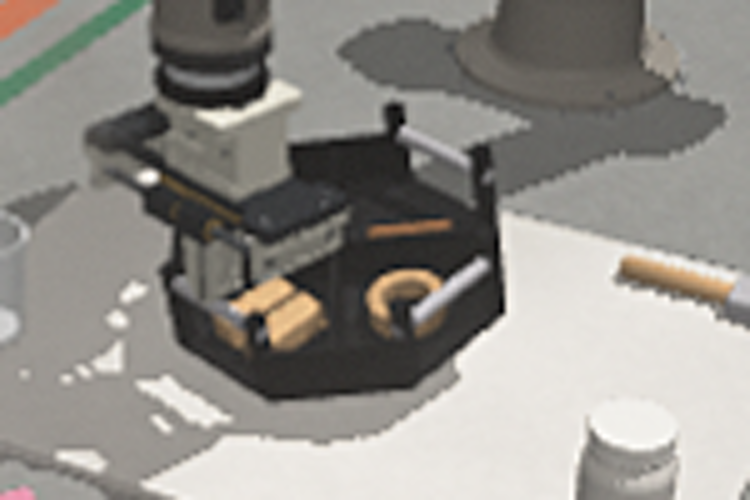

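The crop shows the tray tipped about 0.21 rad toward the far corner, with the finger on the bar at (200,290). The blocks at (270,310) are still in their bay. I'll keep going.

```bash
python3 -m jog '[[[0.007,0,0.007],0,1],[[0.014,0,0.014],0,1],[[0.0205,0,0.02],0,1],[[0.027,0,0.027],0,1],[[0.033,0,0.034],0,1],[[0.039,0,0.041],0,1],[[0.045,0,0.049],0,1],[[0.05,0,0.057],0,1],[[0.055,0,0.065],0,1],[[0.055,0,0.065],0,1]]'
python3 - <<'E'
from h import *
for c in ('scene',):
  im=snap(c,'t2%s.png'%c)
  for t in ['gap0','block_a']:
    for r in models.pinpoint(t,c)[:4]: print(c,t,np.round(r['position'],3),round(r['confidence'],2))
a=cv2.imread('pics/t2scene.png')[130:250,180:330]
cv2.imwrite('pics/t2.png',cv2.resize(a,None,fx=4,fy=4,interpolation=cv2.INTER_CUBIC))
E
```

```text
time: 8.05
tool_pos: [0.6882, -0.0081, 0.2535]
tool_rot: [-3.141, -0.004, -0.326]
contact_force: [3.8, -1.4, 5.1]
opening: 0.0007
grip_force: 2.5
scene gap0 [ 0.53  -0.077  0.076] 0.97
scene gap0 [0.477 0.064 0.133] 0.91
scene gap0 [0.603 0.14  0.081] 0.88
scene gap0 [0.663 0.    0.021] 0.72
scene block_a [ 0.848 -0.067 -0.003] 0.6
scene block_a [ 0.701 -0.03   0.011] 0.57
scene block_a [ 0.709 -0.001  0.01 ] 0.47
scene block_a [ 0.693 -0.325  0.004] 0.46
```

View pics/t2.png

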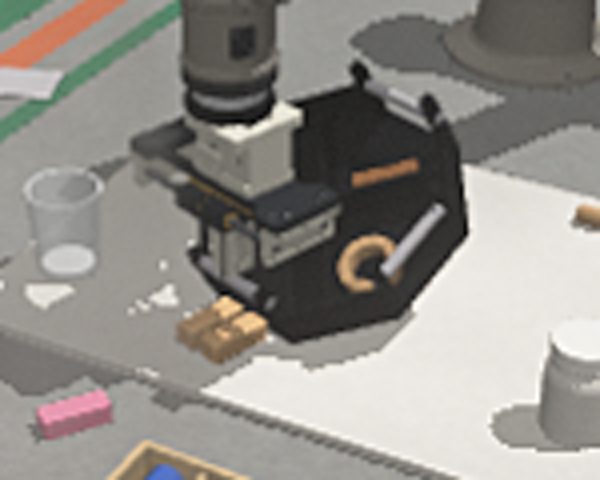

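The crop shows both blocks on the board at (210,320) and (235,335), outside the tray, with the hoop and dowel still inside. The networks put the blocks at z ≈ 0.011, about 0.17 m from the tray axis. Now I'll ease the tray back along the same path.

```bash
python3 -m jog '[[[-0.004,0,-0.006],0,1],[[-0.008,0,-0.012],0,1],[[-0.012,0,-0.018],0,1],[[-0.016,0,-0.024],0,1],[[-0.022,0,-0.031],0,1],[[-0.028,0,-0.038],0,1],[[-0.0345,0,-0.045],0,1],[[-0.041,0,-0.052],0,1],[[-0.048,0,-0.059],0,1],[[-0.055,0,-0.065],0,1],[[-0.055,0,-0.065],0,1]]'
```

```text
time: 9.57
tool_pos: [0.6662, -0.0004, 0.2793]
tool_rot: [-3.142, -0.001, -0.325]
contact_force: [1.5, -1.3, 7.1]
opening: 0.0004
grip_force: 3.6
```

```bash
python3 -m jog '[[[-0.006,0,-0.005],0,1],[[-0.012,0,-0.01],0,1],[[-0.018,0,-0.014],0,1],[[-0.023,0,-0.0175],0,1],[[-0.029,0,-0.022],0,1],[[-0.035,0,-0.026],0,1],[[-0.041,0,-0.03],0,1],[[-0.0465,0,-0.033],0,1],[[-0.0465,0,-0.035],0,1],[[-0.0465,0,-0.037],0,1]]'
```

```text
time: 10.82
tool_pos: [0.6482, 0.0056, 0.2935]
tool_rot: [3.141, 0.002, -0.325]
contact_force: [-1.5, 0.0, 6.4]
opening: 0.0004
grip_force: 3.1
```

```bash
python3 -m jog '[[[0,0,-0.002],0,1],[[0,0,-0.004],0,1],[[0,0,-0.006],0,1],[[0,0,-0.008],0,1],[[0,0,-0.01],0,1],[[0,0,-0.013],0,1],[[0,0,-0.016],0,1],[[0,0,-0.02],0,1],[[0,0,-0.03],0,1],[[0,0,-0.1],0,1],[[0,0,-0.25],0,1],[[0,0,-0.35],0,1]]'
python3 -m jog '[[[-0.3,0.6,0],0,1],[[-0.3,0.6,0],0,1],[[-0.3,0.6,0],0,1],[[-0.3,0.6,0],0,1],[[-0.3,0.6,0],0,1],[[-0.3,0.6,0],0,1],[[-0.3,0.6,0],0,1]]'
python3 - <<'E'
from h import *
for c in ('scene','top'):
  im=snap(c,'t3%s.png'%c)
  for t in ['tray','gap0','block_a','pot','dowel','hoop','board']:
    for r in models.pinpoint(t,c)[:4]:
      if r['confidence']>.35: print(c,t,np.round(r['position'],3),round(r['confidence'],2))
a=cv2.imread('pics/t3scene.png')[130:250,180:330];b=cv2.imread('pics/t3top.png')[140:260,180:330]
cv2.imwrite('pics/t3.png',cv2.resize(cv2.hconcat([a,b]),None,fx=2.6,fy=2.6,interpolation=cv2.INTER_CUBIC))
print(observe()['time'])
E
```

```text
time: 12.32
tool_pos: [0.6488, 0.0053, 0.4364]
tool_rot: [-3.141, -0.003, -0.326]
contact_force: [0.9, 0.5, -0.7]
opening: 0.0009
grip_force: 0.0
time: 13.2
tool_pos: [0.4593, -0.183, 0.4332]
tool_rot: [-3.141, -0.001, -0.325]
contact_force: [-0.6, 0.4, 0.1]
opening: 0.0003
grip_force: 0.0
scene tray [0.54  0.041 0.013] 0.82
scene gap0 [0.576 0.151 0.056] 0.89
scene gap0 [ 0.646 -0.001  0.053] 0.87
scene gap0 [0.435 0.078 0.055] 0.83
scene gap0 [ 0.502 -0.065  0.054] 0.74
scene block_a [ 0.697 -0.32   0.002] 0.57
scene block_a [ 0.853 -0.067 -0.   ] 0.47
scene block_a [ 0.697 -0.031  0.01 ] 0.46
scene block_a [ 0.708 -0.002  0.013] 0.44
scene pot [ 0.547 -0.035  0.057] 0.61
scene dowel [ 0.543  0.049 -0.003] 0.63
scene hoop [0.582 0.103 0.058] 0.43
scene board [0.546 0.049 0.   ] 0.82
top tray [0.542 0.041 0.012] 0.97
top gap0 [0.649 0.012 0.055] 0.98
top gap0 [0.433 0.078 0.056] 0.9
top gap0 [ 0.504 -0.07   0.058] 0.85
top gap0 [0.573 0.151 0.052] 0.72
top block_a [ 0.85  -0.066  0.001] 0.64
top block_a [ 0.695 -0.323  0.   ] 0.57
top block_a [ 0.698 -0.032  0.015] 0.49
top block_a [0.706 0.    0.011] 0.41
top pot [ 0.539 -0.034  0.057] 0.55
top dowel [0.492 0.078 0.077] 0.51
top hoop [0.595 0.1   0.056] 0.42
top board [0.49  0.077 0.079] 0.42
14.0
```

View pics/t3.png

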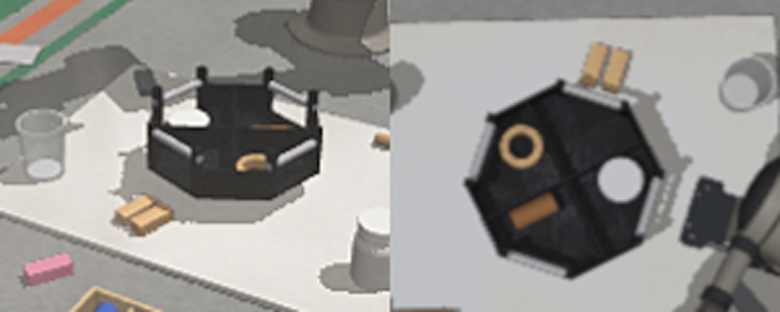

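The tray stands level at (565,180). Both blocks lie on the board at (595,63) and (614,68), clear of the tray, and the pot, hoop and dowel are in their bays.

```bash
python3 -c "
from cell import robot;print(robot.hand_in())"
```

```text
the job is handed in; nothing more can be done
None
```

I handed the job in at about 14 s: both blocks lie on the board about 0.17 m from the tray's axis, the tray is level on its foot, and the pot, dowel and hoop are still in it; the judge returned no verdict.

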